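# Square the saw's swivel fence and hold a firebrick bar for the cut

## Robot

A 7-joint arm with a two-finger parallel gripper is mounted at the origin on the work surface. World frame = base frame: x ahead of the robot, y to its left, z up, the work surface at z = 0. Lengths are in mm, angles in degrees, forces in N, time in s.
With the tool pointing down it reaches from about 425 to 800 mm from the base axis. Payload 8.3 kg.
Tool frame: the origin (TCP) lies where the fingers leave the gripper's body, on its centre line; the fingertips stand 73 mm ahead of it and the grasp point (between the pads) lies 54 mm ahead of it (bot.grip_point_offset is the distance from the TCP to the grasp point, in mm); z points along the fingers, y is the line along which they close (so a half turn about z gives the same grasp; the last joint's range is limited). The gripper opens to 85 mm and grips with 20 to 120 N. Pads are 22 mm wide; open, the fingers measure 114 mm over their backs; the gripper's body (76 mm by 85 mm) begins 54 mm behind the grasp point. The pads swing forward as they close: fully open they stand 13 mm farther back than shut.
Start: joints at [60.682, 21.967, 0.94, 78.501, -0.361, 79.538, -2.664], TCP at [271.209, -563.076, 303.879] pointing down, gripper open.
Joint ranges: [-169.22, 169.22], [-14.56, 117.87], [-87.37, 89.26], [10.42, 133.3], [-82.24, 262.24], [0.94, 117.77], [-172.7, 172.7]. Speed limits (degrees/s): [136.94, 136.94, 172.46, 172.46, 180, 180, 180].

## Interface

Orientations are given as [roll, pitch, yaw] about the fixed x, y, z axes, in that order (R = Rz(yaw) Ry(pitch) Rx(roll)).
In Python, from workcell import monitor, eyes, bot gives the robot as it stands.
- The arm moves only by the tool carry_out, never from a script. Its argument "moves" is one flat list of numbers, 7 for each row, row after row: the turn, a rotation vector about the tool's x, y, z in rad, then the shift along the tool's x, y, z in m, then the opening, from 0 (shut) to 1 (fully open). A call has exactly 8 rows; each row is the pose to reach, as a shift and turn from the pose commanded when the call began, along the tool's axes at that moment; what a row does not reach only later rows make up. A row lasts 1/8 s, in which the tool goes at most 62.5 mm and 10.7 degrees, less where a joint would pass 70% of its speed; a pose out of reach is approached as far as the arm can. A call with a gripper value outside its range is refused whole. The fingers move at their own pace and stop on an object; "grip_force" is the grip in N (left out, the last holds). Time passes only in rows, so rows that repeat a pose let the fingers close, or fill a call up. It gives the time, the measured TCP pose, the force, the opening and the grip force at its end, in the units of the state.
- monitor.observe(): the state, without advancing time (a new reading comes with each control period).
- eyes.camera(name): name is "side" or "top" or "wrist"; returns a dict with "pixels" (400x640x3 uint8, red, green, blue), "depth" (400x640 float32, mm along the optical axis (not along the pixel's ray), 0 where there is no reading), "vertical_fov" (degrees; the focal length in pixels is half the picture's height over the tangent of half this angle, whatever the lens; pixels are square), "cx", "cy" (the principal point, pixels), "D" ([k1, k2, p1, p2, k3] as OpenCV has them; the pictures are not rectified), "xyz" and "orientation" of the camera in the world; the wrist camera has in their place "mount" (4x4, takes a point from camera to tool coordinates, whose origin is the TCP and whose axes are the flange's). Camera axes: x right, y down, z forward; pixel columns grow to the right and rows downward; lengths in mm; the calibration is good to about 2 mm. A picture is of the moment at which its call begins: read the wrist's pose just before it.
- bot.close_job(): hands the job in; it is judged then, once.
The state is a dict: "clock": time; "q": joint angles; "joint_vel": joint speeds; "effort": joint torques, N m; "ee_pos": TCP position; "tool_rot": TCP orientation; "ft_force": force on the tool from outside, world axes, zero at the start; "moment": the same for the moment, N m; "gripper_width": finger opening in mm; "grip_force": force on a finger pad.
Only numpy, scipy, OpenCV 4.12 (cv2) and the standard library are available. Lean on these libraries where they do the work, as an engineer would, in place of code of your own. Each camera call takes 0.05 s, during which the arm holds its last target. There are 200 camera calls.

## Task

The swivel fence of the small trim saw was left in its 45-degree hole: lift the sprung index plunger, swing the fence round until it stands square across the saw's slot (the 0-degree hole) and let the plunger drop fully home there. Then lay the long firebrick bar flat on the saw's carriage in front of the fence with its end against the stop block, and press it with one firm diagonal push of about 20 N against the fence and down on the carriage at once. Finish while still holding it pressed like that, ready for the cut; do not let go, and leave the short offcut and the white jar on the bench where they are.

Things in the scene. Friction and masses are not known exactly. Their poses are not given: they have to be found in the camera images.
- swivel (a joint): angle of the swivel head (with fence, stop block and plunger) about the upright pivot, rad; 0 = fence square across the saw's slot (a hole), +0.785 = the 45-degree hole where it starts; growing is anticlockwise seen from above, so it must be turned clockwise by 45 degrees. There is one more hole at 0.393. It turns freely (0.12 N m of friction) once the plunger is out, from -0.12 to 0.90; each hole has about 0.01 rad of play
- plunger (a joint): lift of the sprung index plunger, m; 0 = fully home in a hole; its 7.6 mm pin with a round tip stands 8.5 mm deep in the hole, so a lift of 9 to 12 mm clears it; end of travel 14 mm. The spring pulls it down with 5 N at home and 10 N at 10 mm; let go anywhere within 2 mm of a hole it drops in by itself, between the holes it rides on the arc at 8.5 mm
- plunger_knob (a point): centre of the plunger's black round knob, 24 mm across and 24 mm high, upright, on the swivel head's arm, 95 mm from the pivot axis on the far side of the fence (from the pivot it lies along the +x of fence). At home its centre is 52 mm above the carriage; below it, 12 mm under its centre, is a 16 mm wide steel housing, and the arm's top is 31 mm under its centre
- pivot (a point): point on the swivel's upright pivot axis, at the level of the carriage top (120 mm above the bench). Its axes are the saw's: x along the saw's slot, away from the operator's (near) edge towards the blade, y to the left, z up
- carriage: the saw's flat aluminium carriage plate, fixed here, 315 mm (x) by 360 mm (y), top 120 mm above the bench; origin on the bench under the pivot, axes as pivot; it spans x -185 to +130 mm and y -190 to +170 mm. Smooth: friction about 0.3. A 6 mm slot for the blade runs along x at y = -105 mm. The blade and its guard stand at y = -105 mm from x = +190 mm on, up to 195 mm above the bench
- fence: the aluminium fence bar on the swivel head, 12 mm thick, its top 35 mm above the carriage; its working face looks to its own -x (towards the operator's edge). Origin on the pivot axis at bench level; x points from the working side through the fence to the plunger, y along the fence. The bar runs from y = -92 to +152 mm
- fence_face (a point): point on the fence's working face, at the level of the carriage top, 40 mm from the pivot axis, axes as fence
- stop_face (a point): on the stop block that is clamped to the fence (steel, 22 mm wide, standing out 45 mm from the fence's face, 31 mm high plus a bracket, top 42 mm above the carriage): the point where its working end face meets the fence's face, at the level of the carriage top; axes as fence. The end face looks to -y: the bar lies on the -y side of it, across the slot. The block does not slide under a push of less than 60 N; its place along the fence differs from start to start
- bar: the workpiece's body, the long firebrick bar (origin at the centre of its underside; see bar_center)
- bar_center (a point): centre of the long bar of cream insulating firebrick, 50 mm (x) by 150 mm (y, its length) by 40 mm high, about 0.24 kg, lying flat on the bench. A half turn about the vertical makes no difference
- offcut_center (a point): centre of the short firebrick offcut, 50 x 75 x 40 mm, not the workpiece: leave alone
- jar: white screw-top jar, 56 mm wide, 85 mm high, origin at its underside: leave alone
Things that resemble listed ones, but are neither listed nor needed, are in the scene too. What is shaped like the bar but blue is not meant.

How it is judged:
By the outcome, as a careful person would: the job done as asked, in the order asked, and still so for the second after the job is handed in, while the arm keeps its last pose, push and grip.
It also fails if it takes over 67 s, if anything falls off the work surface, if the arm or the gripper's body presses on something with over 40 N, if the wrist force passes 120 N, or if a joint passes its speed limit or range.

## Working session

There is one attempt and no reset: what is moved stays moved. The work goes in short steps, Python scripts to look and compute and a tool call to move; the robot and the scene stay as the last step left them, time stands still between calls to the robot, and variables do not carry over. Pictures are saved under pics/ and viewed, at most 10 in all, crops included, and the job is handed in when it is done.

Besides the shell and the picture viewer there is one more tool, called after "Emit:" by a JSON object that holds its "name" and its "arguments", one argument or row to a line. carry_out: Moves the arm, as the interface text tells. Its arguments: {"type":"object","properties":{"moves":{"type":"array"},"grip_force":{"type":"number"}},"required":["moves"]}

```bash
ls; mkdir -p pics; cat > h.py <<'E'
import numpy as np, cv2
from scipy.spatial.transform import Rotation as R
from workcell import monitor, eyes, bot
def rot(o): 
    o=np.array(o,float)
    return o if o.shape==(3,3) else R.from_euler('xyz',o,degrees=True).as_matrix()
def cam(name):
    s=monitor.observe(); c=eyes.camera(name)
    h,w=c['pixels'].shape[:2]; f=h/2/np.tan(np.radians(c['vertical_fov'])/2)
    c['K']=np.array([[f,0,c['cx']],[0,f,c['cy']],[0,0,1.]])
    if name=='wrist':
        T=np.eye(4);T[:3,:3]=rot(s['tool_rot']);T[:3,3]=s['ee_pos'];M=T@np.array(c['mount']);c['R']=M[:3,:3];c['t']=M[:3,3]
    else: c['R']=rot(c['orientation']);c['t']=np.array(c['xyz'],float)
    return c
def ray(c,uv):
    p=cv2.undistortPoints(np.array(uv,float).reshape(-1,1,2),c['K'],np.array(c['D'],float)).reshape(-1,2)
    return np.c_[p,np.ones(len(p))]@c['R'].T
def plane(c,uv,z):
    d=ray(c,uv); return c['t']+d*((z-c['t'][2])/d[:,2])[:,None]
def pix(c,P):
    q=(np.atleast_2d(P)-c['t'])@c['R']
    return cv2.projectPoints(q,np.zeros(3),np.zeros(3),c['K'],np.array(c['D'],float))[0].reshape(-1,2)
def cloud(c):
    h,w=c['depth'].shape; v,u=np.mgrid[:h,:w]
    d=ray(c,np.c_[u.ravel(),v.ravel()]); P=c['t']+d*c['depth'].reshape(-1,1)
    P[c['depth'].ravel()==0]=np.nan
    return P.reshape(h,w,3)
def save(n,img,s=1): cv2.imwrite('pics/'+n,cv2.resize(img[:,:,::-1],None,fx=s,fy=s,interpolation=cv2.INTER_CUBIC))
E
python3 - <<'E'
from h import *
import pickle
print(monitor.observe())
for n in('top','side'):
    c=cam(n);save(n+'0.png',c['pixels'],1.25);print(n,c['t'],c['R'].round(3).tolist(),c['K'][0,0],c['D']); pickle.dump({k:v for k,v in c.items()},open(n+'0.pkl','wb'))
E
```

```text
pics
{'clock': 0.0, 'q': array([60.68311833, 22.01623312,  0.93766841, 78.56075873, -0.3607692 ,
       79.53663525, -2.66327668]), 'joint_vel': array([ 0.00195282,  0.05612576, -0.10887154,  0.09285486,  0.04538193,
       -0.05124625, -0.08147694]), 'effort': array([-6.31526855e-04, -6.27611804e+01,  8.43515061e-01, -3.71825945e+01,
        1.64613611e-02,  1.44510716e-02, -3.47995297e-05]), 'ee_pos': array([ 271.05132595, -562.7782037 ,  302.87232072]), 'tool_rot': array([-1.79889214e+02,  1.99690358e-03,  2.57181030e+01]), 'ft_force': array([-0.06919666,  0.14997716, -0.44633568]), 'moment': array([0.0014071 , 0.05229968, 0.03939982]), 'grip_force': 0.0, 'gripper_width': 85.52179006317988}
top [ 328.41083857 -151.34418882 1354.52101661] [[0.023, -0.995, 0.094], [-1.0, -0.022, 0.014], [-0.012, -0.094, -0.995]] 424.4253990248711 [-0.07326279  0.          0.          0.          0.        ]
side [  -4.95992651  293.32720447 1165.03032187] [[-0.67, -0.636, 0.382], [-0.742, 0.567, -0.358], [0.011, -0.523, -0.852]] 387.40943882677476 [-0.03716814  0.          0.          0.          0.        ]
```

View pics/top0.png

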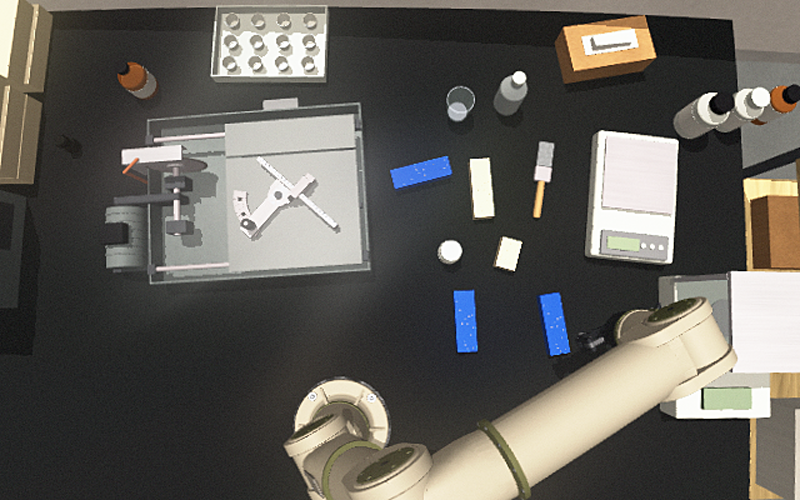

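View pics/side0.png

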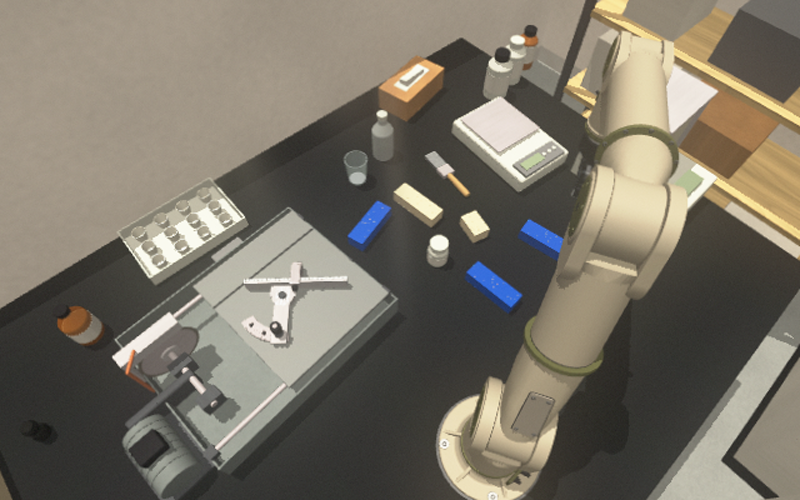

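The top view shows the saw on the left, with the pivot at about (278,195) and the black knob at (247,228). The stop block is at (302,183). Cream bricks are at (481,188), about 60 px long, which is the 150 mm bar, and at (508,253), the short offcut. The blue ones are decoys and the jar is at (449,251).

```bash
cat > m0.py <<'E'
from h import *
import pickle
c=pickle.load(open('top0.pkl','rb'))
P=cloud(c)
img=c['pixels'].astype(int)
# cream bricks
m=((img[...,0]>200)&(img[...,0]-img[...,2]>12)&(img[...,2]>140)).astype(np.uint8)
m[:110]=0;m[230:]=0;m[:,:350]=0;m[:,440:]=0
n,l,st,ce=cv2.connectedComponentsWithStats(m)
for i in range(1,n):
    if st[i,4]>80:
        ct=max(cv2.findContours((l==i).astype(np.uint8),0,2)[0],key=len).reshape(-1,2)
        W=plane(c,ct,40)[:,:2]; print(st[i],'rect',cv2.minAreaRect(W.astype(np.float32)), 'z',np.nanmedian(P[l==i][:,2]))
# knob etc
for nm,uv,z in(('knob',(247,224),184),('pivot',(278,195),160),('stop',(302,183),162),('carr BR',(369,270),120),('carr TR',(360,104),120),('jar',(449,248),85)):
    u=np.array(uv)/1.25; print(nm,plane(c,[u],z)[0].round(1), 'depthpt',P[int(u[1]),int(u[0])].round(1))
save('topc.png',c['pixels'][70:240,60:420],2.2)
E
python3 m0.py
```

```text
[376 127  18  45 538] rect ((607.3968505859375, -340.25067138671875), (142.88278198242188, 49.13981246948242), 5.099024772644043) z 40.531490154579046
[398 191  18  23 196] rect ((442.1997375488281, -408.3076477050781), (44.99909591674805, 67.4560546875), 72.69051361083984) z 39.931826518675734
knob [479.6 204.1 184. ] depthpt [480.3 206.2 182.6]
pivot [551.3 142.6 160. ] depthpt [552.7 145.7 152.1]
stop [579.9  87.8 162. ] depthpt [580.4  89.  164.9]
carr BR [385.7 -69.1 120. ] depthpt [388.  -65.1  70.2]
carr TR [785.5 -35.8 120. ] depthpt [798.3 -32.7  87.2]
jar [ 444.4 -257.4   85. ] depthpt [ 445.4 -256.7   86.7]
```

View pics/topc.png

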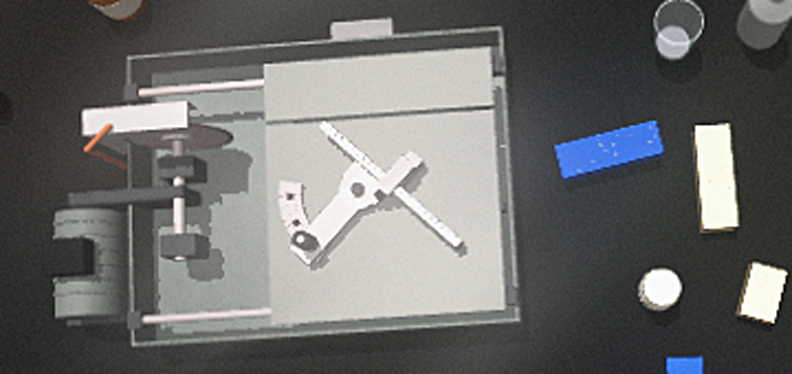

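The crop confirms the long cream bar at (716,178) and the short offcut at (763,293). Next I'll go above the saw for a close look.

Emit:
{"name": "carry_out", "arguments": {
  "moves": [0, 0, 0, 0.02, -0.02, -0.01, 1, 0, 0, 0, 0.055, -0.058, -0.02, 1, 0, 0, 0, 0.095, -0.1, -0.03, 1, 0, 0, 0, 0.135, -0.142, -0.04, 1, 0, 0, 0, 0.175, -0.184, -0.05, 1, 0, 0, 0, 0.215, -0.226, -0.06, 1, 0, 0, 0, 0.255, -0.268, -0.07, 1, 0, 0, 0, 0.295, -0.31, -0.08, 1]
}}

```text
clock: 1.1
ee_pos: [402.5, -153.8, 384.0]
tool_rot: [180.0, 0.0, 25.7]
ft_force: [1.0, 0.5, -1.2]
gripper_width: 85.7
grip_force: 0.0
```

Emit:
{"name": "carry_out", "arguments": {
  "moves": [0, 0, 0, 0.04, -0.042, -0.005, 1, 0, 0, 0, 0.08, -0.084, -0.01, 1, 0, 0, 0, 0.12, -0.126, -0.015, 1, 0, 0, 0, 0.155, -0.165, -0.02, 1, 0, 0, 0, 0.19, -0.2, -0.02, 1, 0, 0, 0, 0.21, -0.222, -0.02, 1, 0, 0, 0, 0.221, -0.233, -0.02, 1, 0, 0, 0, 0.221, -0.233, -0.02, 1]
}}

```text
clock: 2.1
ee_pos: [500.5, 150.3, 403.5]
tool_rot: [-180.0, 0.0, 25.8]
ft_force: [0.3, -1.1, -0.5]
gripper_width: 85.3
grip_force: 0.0
```

```bash
python3 - <<'E'
from h import *
import pickle
c=cam('wrist');s=monitor.observe();print(s['clock'],s['ee_pos'],s['tool_rot'],s['q'].round(1));print(np.round(c['mount'],3),c['K'][0,0],c['D'])
pickle.dump(c,open('w1.pkl','wb'));save('w1.png',c['pixels'],1.25)
E
```

```text
2.15 [500.54433752 149.24812905 403.64576035] [1.79998418e+02 4.49389852e-02 2.56989308e+01] [ 12.9  10.7 -38.8  82.6   6.7  89.1 -89.8]
[[-1.0000e-03 -9.4600e-01 -3.2500e-01  8.2844e+01]
 [ 1.0000e+00 -0.0000e+00 -1.0000e-03  1.1100e-01]
 [ 1.0000e-03 -3.2500e-01  9.4600e-01 -7.0881e+01]
 [ 0.0000e+00  0.0000e+00  0.0000e+00  1.0000e+00]] 283.96924639337243 [-0.04875537  0.          0.          0.          0.        ]
```

View pics/w1.png

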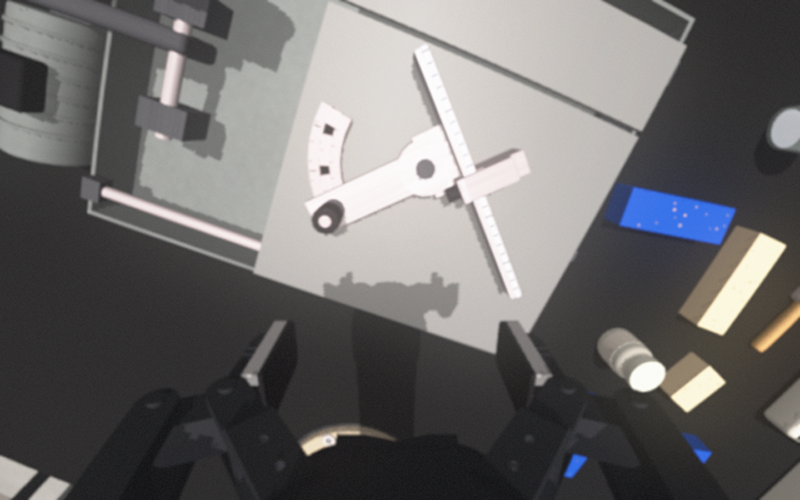

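Wrist view: knob top at (325,218), pivot disc at (425,169). The fence's white top runs from (421,47) to (516,296), the stop block is around (497,172), and the slot runs from (350,5) to (637,132).

```bash
python3 - <<'E'
from h import *
import pickle
c=pickle.load(open('w1.pkl','rb'));P=cloud(c);img=c['pixels'].astype(int)
def at(uv): u=np.array(uv)/1.25; return P[int(round(u[1])),int(round(u[0]))].round(1)
for n,uv in dict(knobtop=(322,221),pivot=(425,169),arm=(370,190),arc=(318,150),fence1=(430,70),fence2=(495,245),stop=(510,168),brk=(470,187),carr=(400,290),carr2=(560,120),tray=(180,225)).items(): print(n,at(uv))
q=lambda uv,z: plane(c,[np.array(uv)/1.25],z)[0].round(1)
a,b=q((352,5),120),q((637,132),120);d=b-a;print('slot',a,b,np.degrees(np.arctan2(-d[1],-d[0])))
a,b=q((415,46),155),q((509,299),155);d=b-a;print('fence L edge',a,b,np.degrees(np.arctan2(d[1],d[0])))
a,b=q((427,43),155),q((521,295),155);d=b-a;print('fence R edge',a,b,np.degrees(np.arctan2(d[1],d[0])))
print('carr R edge',q((686,45),120),q((500,355),120), 'lower', q((255,272),120))
z=at((425,169))[2];print('pivot',q((425,169),z))
# dark circle knob (black pixels around)
m=(img.max(2)<70).astype(np.uint8); m[:150]=0;m[195:]=0;m[:,:240]=0;m[:,285:]=0
v,u=np.nonzero(m);print(u.min(),u.max(),v.min(),v.max())
g=c['pixels'][90:260,230:450];save('w1c.png',g,3.6)
E
```

```text
knobtop [481.9 210.3 185.7]
pivot [555.4 148.5 150.1]
arm [515.1 185.  141.9]
arc [525.9 245.2 129.7]
fence1 [628.5 181.8 156.2]
fence2 [521.7  56.8 155.2]
stop [589.5  83.8 161.3]
brk [559.1 107.1 163. ]
carr [425.8 110.  120.9]
carr2 [650.7  50.9 121.4]
tray [354.2 384.   47.8]
slot [651.8 266.4 120. ] [676.4 -24.2 120. ] 94.83869164659636
fence L edge [639.3 200.8 155. ] [478.7  14.4 155. ] -130.74779208681343
fence R edge [645.5 193.1 155. ] [487.7   5.8 155. ] -130.11409306275735
carr R edge [761.4 -19.8 120. ] [400.4 -34.2 120. ] lower [375.8 261.1 120. ]
pivot [555.2 148.4 150.1]Traceback (most recent call last):
  File "<stdin>", line 14, in <module>
    return umr_minimum(a, axis, None, out, keepdims, initial, where)
ValueError: zero-size array to reduction operation minimum which has no identity
```

Emit:
{"name": "carry_out", "arguments": {
  "moves": [0, 0, 0, 0.005, -0.03, 0.01, 0.7, 0, 0, 0, 0.01, -0.063, 0.03, 0.7, 0, 0, 0, 0.01, -0.063, 0.065, 0.7, 0, 0, 0, 0.01, -0.063, 0.1, 0.7, 0, 0, 0, 0.01, -0.063, 0.13, 0.7, 0, 0, 0, 0.01, -0.063, 0.155, 0.7, 0, 0, 0, 0.01, -0.063, 0.17, 0.7, 0, 0, 0, 0.01, -0.063, 0.176, 0.7]
}}

```text
clock: 3.15
ee_pos: [482.3, 210.0, 227.5]
tool_rot: [180.0, 0.0, 25.6]
ft_force: [0.4, -0.4, 0.1]
gripper_width: 59.8
grip_force: 0.0
```

Emit:
{"name": "carry_out", "arguments": {
  "moves": [0, 0, 0, 0, 0, 0, 0.2, 0, 0, 0, 0, 0, 0, 0.2, 0, 0, 0, 0, 0, 0, 0.1, 0, 0, 0, 0, 0, 0, 0.1, 0, 0, 0, 0, 0, 0, 0.1, 0, 0, 0, 0, 0, 0, 0.1, 0, 0, 0, 0, 0, 0, 0.1, 0, 0, 0, 0, 0, 0, 0.1],
  "grip_force": 50
}}

```text
clock: 4.15
ee_pos: [483.7, 210.4, 229.3]
tool_rot: [179.9, -0.2, 25.6]
ft_force: [3.4, -4.0, 2.5]
gripper_width: 22.6
grip_force: 49.3
```

Emit:
{"name": "carry_out", "arguments": {
  "moves": [0, 0, 0, 0, 0, -0.002, 0.1, 0, 0, 0, 0, 0, -0.004, 0.1, 0, 0, 0, 0, 0, -0.006, 0.1, 0, 0, 0, 0, 0, -0.008, 0.1, 0, 0, 0, 0, 0, -0.01, 0.1, 0, 0, 0, 0, 0, -0.012, 0.1, 0, 0, 0, 0, 0, -0.013, 0.1, 0, 0, 0, 0, 0, -0.013, 0.1]
}}

```text
clock: 5.15
ee_pos: [483.3, 210.0, 240.5]
tool_rot: [179.9, -0.1, 25.6]
ft_force: [9.0, -1.0, -11.1]
gripper_width: 22.4
grip_force: 49.4
```

```bash
python3 - <<'E'
from h import *
s=monitor.observe();print(s)
c=cam('wrist');P=cloud(c)
save('w2.png',c['pixels'],1.25)
E
```

```text
{'clock': 5.15, 'q': array([   6.99612311,   16.44595277,  -40.36421479,   97.85764374,
         11.34961087,   69.77762483, -100.50156468]), 'joint_vel': array([-0.01579815,  0.06671889,  0.08730305, -0.02904728, -0.05385266,
       -0.08609927, -0.10082851]), 'effort': array([ -2.26505555, -50.70167542,  -9.72804129, -35.84812403,
        -2.09606007,   2.09273994,  -0.29702137]), 'ee_pos': array([483.32458343, 209.96923775, 240.49742786]), 'tool_rot': array([ 1.79930745e+02, -6.60158093e-02,  2.56479115e+01]), 'ft_force': array([  8.95667156,  -0.98550103, -11.14207573]), 'moment': array([-0.31762664, -1.80853546,  0.31058019]), 'grip_force': 49.405784010887146, 'gripper_width': 22.430540870009814}
```

View pics/w2.png

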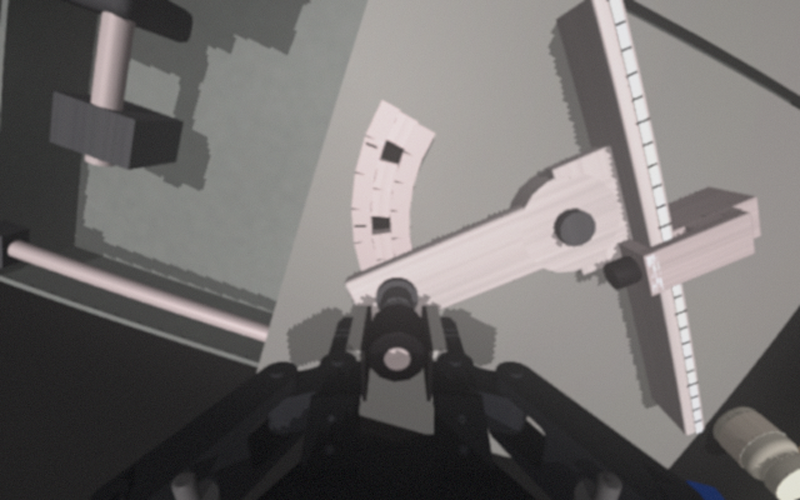

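The pin is clear of its hole: the force is 11 N, about 11–12 mm of lift. Now I'll swing 45° clockwise about the pivot.

Emit:
{"name": "carry_out", "arguments": {
  "moves": [0, 0, 0.098, 0.0087, -0.0034, 0, 0.1, 0, 0, 0.196, 0.0177, -0.0059, 0, 0.1, 0, 0, 0.295, 0.0269, -0.0075, 0, 0.1, 0, 0, 0.393, 0.0362, -0.0082, 0, 0.1, 0, 0, 0.491, 0.0455, -0.0079, 0, 0.1, 0, 0, 0.589, 0.0548, -0.0068, 0, 0.1, 0, 0, 0.687, 0.0639, -0.0048, 0, 0.1, 0, 0, 0.785, 0.0728, -0.0018, 0, 0.1]
}}

```text
clock: 6.2
ee_pos: [547.4, 243.5, 239.6]
tool_rot: [179.9, 0.0, -19.4]
ft_force: [5.0, -1.4, -9.5]
gripper_width: 22.8
grip_force: 49.5
```

```bash
python3 - <<'E'
from h import *
s=monitor.observe();p=s['ee_pos'];print(p,s['tool_rot'],s['ft_force'],s['q'].round(1))
print('angle',np.degrees(np.arctan2(p[1]-148.4,p[0]-555.3)),np.hypot(p[1]-148.4,p[0]-555.3))
c=cam('wrist');save('w3.png',c['pixels'],1.25)
import pickle;pickle.dump(c,open('w3.pkl','wb'))
E
```

```text
[547.40095362 243.52874698 239.57546972] [ 1.79903316e+02  3.56001949e-02 -1.94412164e+01] [ 5.02430984 -1.38951312 -9.47109495] [  -3.5   24.1  -31.4   87.    12.9   72.6 -146. ]
angle 94.74668438360746 95.45613356639743
```

View pics/w3.png

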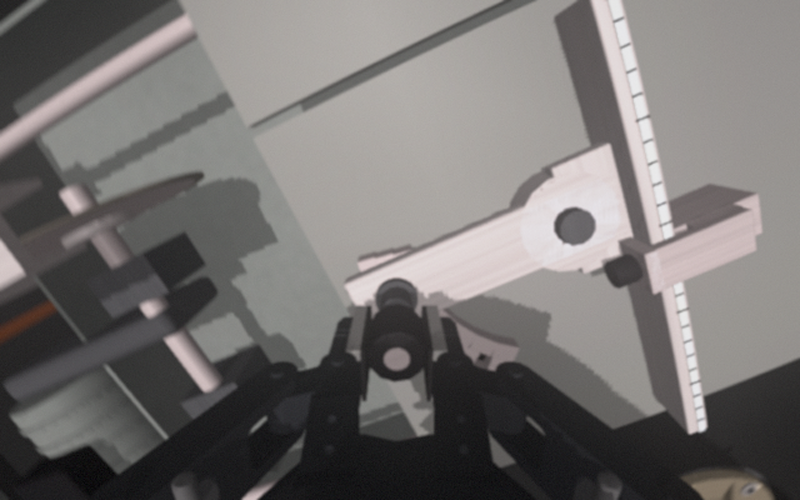

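The head now stands square, with the knob at 94.7°. I'll lower the plunger.

Emit:
{"name": "carry_out", "arguments": {
  "moves": [0, 0, 0, 0, 0, 0.003, 0.1, 0, 0, 0, 0, 0, 0.006, 0.1, 0, 0, 0, 0, 0, 0.009, 0.1, 0, 0, 0, 0, 0, 0.011, 0.1, 0, 0, 0, 0, 0, 0.012, 0.1, 0, 0, 0, 0, 0, 0.013, 0.1, 0, 0, 0, 0, 0, 0.013, 0.1, 0, 0, 0, 0, 0, 0.013, 0.1]
}}

```text
clock: 7.25
ee_pos: [547.9, 243.7, 229.3]
tool_rot: [-180.0, -0.1, -19.3]
ft_force: [3.2, -4.2, 5.1]
gripper_width: 22.2
grip_force: 51.3
```

Emit:
{"name": "carry_out", "arguments": {
  "moves": [0, 0, 0, 0, 0, 0, 0.7, 0, 0, 0, 0, 0, 0, 0.7, 0, 0, 0, 0, 0, 0, 0.7, 0, 0, 0, 0, 0, 0, 0.7, 0, 0, 0, 0, 0, -0.02, 0.7, 0, 0, 0, 0, 0, -0.05, 0.7, 0, 0, 0, 0, 0, -0.1, 0.7, 0, 0, 0, 0, 0, -0.13, 0.7]
}}

```text
clock: 8.25
ee_pos: [547.1, 244.8, 360.6]
tool_rot: [-179.9, -0.1, -19.2]
ft_force: [0.7, 0.6, 1.3]
gripper_width: 59.6
grip_force: 0.0
```

```bash
python3 - <<'E'
from h import *
import pickle
s=monitor.observe();print(s['ee_pos'],s['tool_rot'])
c=cam('wrist');pickle.dump(c,open('w4.pkl','wb'));save('w4.png',c['pixels'],1.25)
P=cloud(c);print('knob px',pix(c,[547.5,243.1,184])*1.25)
m=np.hypot(P[...,0]-547.5,P[...,1]-243.1)<9;print('knob z',np.nanpercentile(P[m][:,2],[50,90,97]))
E
```

```text
[547.05799047 244.77885005 360.63015479] [-1.79882040e+02 -9.69916755e-02 -1.92472621e+01]
knob px [[397.73763279 246.9364045 ]]
knob z [363.9391628  376.62830915 378.7798699 ]
```

View pics/w4.png

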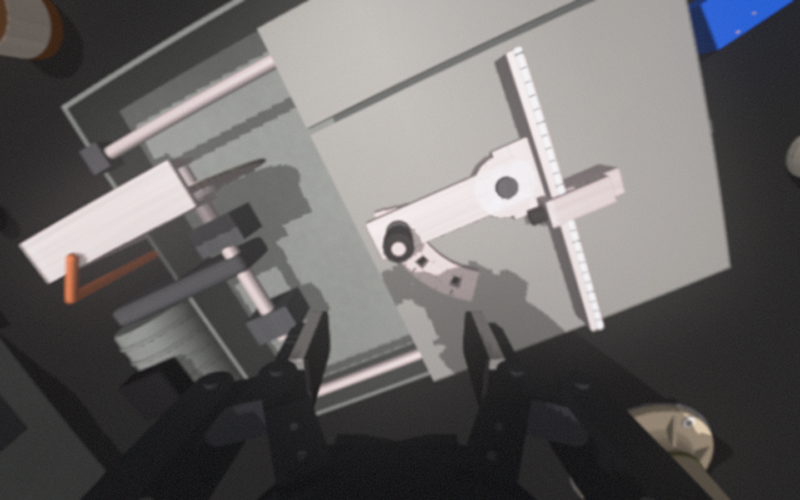

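The fence is square. The knob at (398,243) stands over the end hole. The stop block's upper edge runs from about (556,192) to (620,170), and the fence top from (514,50) to (598,328). I'll measure the stop face, knob height and bar.

```bash
python3 - <<'E'
from h import *
import pickle
c=pickle.load(open('w4.pkl','rb'));P=cloud(c)
m=(np.hypot(P[...,0]-547.5,P[...,1]-243.1)<7)&(P[...,2]<250);print('knob z',np.nanpercentile(P[m][:,2],[50,90]))
th=np.radians(94.7);ex=np.array([np.cos(th),np.sin(th)]);ey=np.array([-ex[1],ex[0]])
X=(P[...,:2]-[555.3,148.4]);S=np.stack([X@ex,X@ey,P[...,2]-120],-1)
q=lambda uv,z: (lambda p:(p[:2]-[555.3,148.4])@np.c_[ex,ey])(plane(c,[np.array(uv)/1.25],z)[0]).round(1)
print('pivot',q((507,187),150),'fence ends',q((520,46),155),q((604,328),155),'slot',q((310,130),120),q((590,0),120))
def prof(c,z,x0,x1,name):
    # top points grid: range of saw-y for x slices
    for xa in range(x0,x1,6):
        m=(S[...,0]>xa)&(S[...,0]<xa+6)&(S[...,2]>z[0])&(S[...,2]<z[1])&(abs(S[...,1])<160)
        if m.sum()>5: print(name,xa,m.sum(),np.percentile(S[m][:,1],[2,98]).round(1),np.median(S[m][:,2]).round(1))
prof(c,(37,48),-110,-20,'stop top'); prof(c,(25,33),-100,-40,'blk')
for uv in((560,205),(590,190),(612,180),(618,190),(565,215)): u=(np.array(uv)/1.25).astype(int);print(uv,S[u[1],u[0]].round(1))
save('w4c.png',c['pixels'][110:200,390:520],6)
E
```

```text
knob z [185.19921391 186.18286721]
pivot [-0.1 -0.3] fence ends [-39.6 -92.1] [-40.9 155.6] slot [ 129.  -104.8] [-113.7 -104.1]
stop top -74 91 [18.3 40. ] 42.5
stop top -68 149 [18.3 39.7] 42.6
stop top -62 147 [18.5 39.6] 42.8
stop top -56 145 [18.7 39.5] 42.5
stop top -50 139 [18.7 39.4] 42.6
stop top -44 146 [-16.5  39.6] 42.4
stop top -38 277 [-87.7 127. ] 40.4
stop top -32 175 [-83.8  58.7] 42.3
stop top -26 158 [18.  40.3] 42.2
blk -88 64 [18.2 38.5] 31.6
blk -82 112 [18.2 40.1] 31.9
blk -76 20 [17.9 20.2] 29.5
blk -70 15 [18.2 19. ] 28.4
blk -64 17 [18.4 19.2] 30.0
blk -58 15 [18.5 19. ] 28.7
blk -52 19 [18.6 20.5] 29.8
blk -46 15 [18.6 20.6] 31.6
(560, 205) [-31.1  26.4  42.1]
(590, 190) [-55.6  24.1  42.9]
(612, 180) [-78.7  27.5  31.2]
(618, 190) [-81.   37.   32.3]
(565, 215) [-32.3  35.4  42.9]
```

View pics/w4c.png

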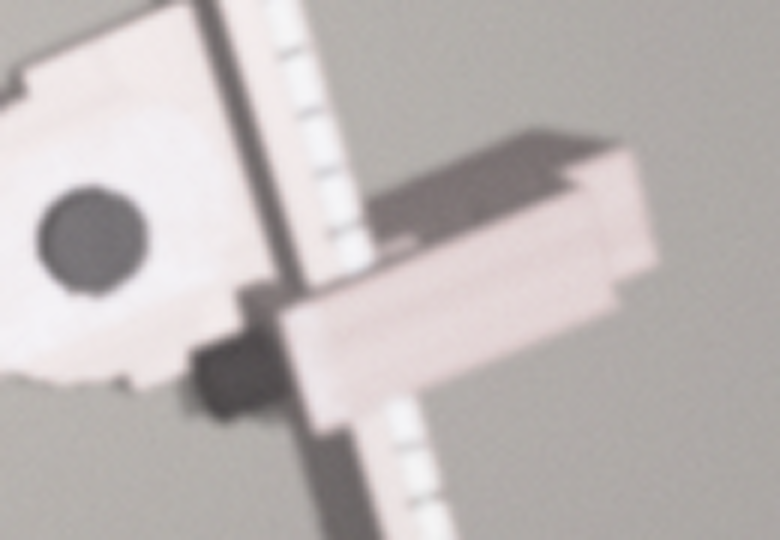

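Stop face at saw y ≈ 18.5 and the plunger is home: knob top at 185 mm, as at the start. Next, above the bar.

Emit:
{"name": "carry_out", "arguments": {
  "moves": [0, 0, 0, 0.01, 0.02, 0, 1, 0, 0, -0.05, 0.025, 0.055, 0, 1, 0, 0, -0.1, 0.045, 0.1, 0, 1, 0, 0, -0.16, 0.066, 0.146, 0, 1, 0, 0, -0.22, 0.087, 0.192, 0, 1, 0, 0, -0.28, 0.108, 0.238, 0, 1, 0, 0, -0.34, 0.129, 0.284, 0, 1, 0, 0, -0.422, 0.15, 0.33, 0, 1]
}}

```text
clock: 9.3
ee_pos: [579.6, -118.1, 357.8]
tool_rot: [-180.0, -0.0, 5.1]
ft_force: [0.2, 0.0, 0.6]
gripper_width: 85.5
grip_force: 0.0
```

```bash
python3 - <<'E'
from h import *
s=monitor.observe();print(s['clock'],s['ee_pos'],s['tool_rot'],s['q'].round(1))
E
```

```text
9.3 [ 579.61740004 -118.14912862  357.80166177] [-1.79993094e+02 -4.34078895e-03  5.06682992e+00] [ 27.6  18.7 -25.6  77.7   8.   85.4 -82.3]
```

Emit:
{"name": "carry_out", "arguments": {
  "moves": [0, 0, 0, 0, 0.03, 0, 1, 0, 0, 0, 0, 0.07, 0.01, 1, 0, 0, 0, 0, 0.115, 0.02, 1, 0, 0, 0, 0, 0.16, 0.035, 1, 0, 0, 0, 0, 0.195, 0.05, 1, 0, 0, 0, 0, 0.215, 0.058, 1, 0, 0, 0, 0, 0.223, 0.058, 1, 0, 0, 0, 0, 0.223, 0.058, 1]
}}

```text
clock: 10.3
ee_pos: [599.3, -338.1, 300.6]
tool_rot: [-180.0, -0.1, 5.0]
ft_force: [0.3, 0.4, -0.5]
gripper_width: 85.3
grip_force: 0.0
```

```bash
python3 - <<'E'
from h import *
s=monitor.observe();print(s['clock'],s['ee_pos'],s['tool_rot'])
c=cam('wrist');img=c['pixels'].astype(int);P=cloud(c)
m=((img[...,0]-img[...,2]>8)&(P[...,2]>36)&(P[...,2]<45)).astype(np.uint8)
n,l,st,ce=cv2.connectedComponentsWithStats(m)
for i in range(1,n):
    if st[i,4]>400:
        ct=max(cv2.findContours((l==i).astype(np.uint8),0,2)[0],key=len).reshape(-1,2)
        print(st[i],cv2.minAreaRect(plane(c,ct,40)[:,:2].astype(np.float32)),img[l==i].mean(0))
save('w5.png',c['pixels'],1.25)
E
```

```text
10.3 [ 599.34926887 -338.06578108  300.60355078] [-1.79985053e+02 -6.37801043e-02  4.96208408e+00]
[ 493   67  102  234 1378] ((596.7484741210938, -619.6403198242188), (11.43482494354248, 315.5716857910156), 85.18463134765625) [114.59506531 110.20029028 102.9934688 ]
[ 297  106   45  124 5148] ((604.8229370117188, -339.7281799316406), (149.8495635986328, 50.02592849731445), 5.0531182289123535) [234.86829837 232.71794872 203.93240093]
[ 331  264   53   53 1680] ((440.0574951171875, -407.3090515136719), (51.66181945800781, 77.44115447998047), 75.88959503173828) [170.6047619  150.2297619  123.72678571]
[569 329  71  53 471] ((355.1351318359375, -816.744384765625), (76.233642578125, 136.684326171875), 53.72101593017578) [113.4118896  109.19532909 102.12738854]
```

View pics/w5.png

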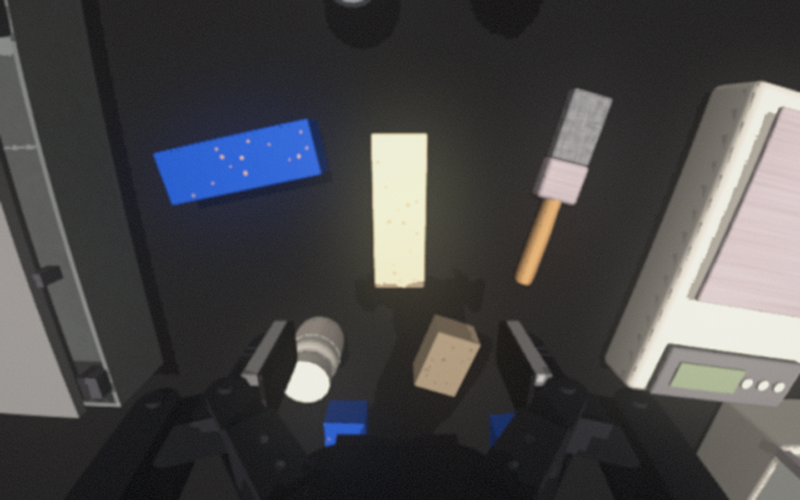

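The bar is at (400,210), 150 × 50 mm, nearly aligned with the tool. The offcut is at (447,355) and the jar at (315,360), both clear of the fingers.

Emit:
{"name": "carry_out", "arguments": {
  "moves": [0, 0, 0, 0.005, 0.002, 0.02, 0.85, 0, 0, 0, 0.005, 0.002, 0.06, 0.85, 0, 0, 0, 0.005, 0.002, 0.105, 0.85, 0, 0, 0, 0.005, 0.002, 0.15, 0.85, 0, 0, 0, 0.005, 0.002, 0.185, 0.85, 0, 0, 0, 0.005, 0.002, 0.21, 0.85, 0, 0, 0, 0.005, 0.002, 0.22, 0.85, 0, 0, 0, 0.005, 0.002, 0.22, 0.85]
}}

```text
clock: 11.35
ee_pos: [603.9, -339.6, 79.2]
tool_rot: [-179.9, 0.0, 5.0]
ft_force: [0.3, -0.3, 1.5]
gripper_width: 72.6
grip_force: 0.0
```

Emit:
{"name": "carry_out", "arguments": {
  "moves": [0, 0, 0, 0, 0, 0, 0.5, 0, 0, 0, 0, 0, 0, 0.5, 0, 0, 0, 0, 0, 0, 0.5, 0, 0, 0, 0, 0, 0, 0.5, 0, 0, 0, 0, 0, 0, 0.5, 0, 0, 0, 0, 0, 0, 0.5, 0, 0, 0, 0, 0, 0, 0.5, 0, 0, 0, 0, 0, 0, 0.5],
  "grip_force": 30
}}

```text
clock: 12.35
ee_pos: [604.8, -340.6, 81.6]
tool_rot: [179.9, -0.1, 4.9]
ft_force: [0.3, 2.2, 6.6]
gripper_width: 49.4
grip_force: 33.7
```

Emit:
{"name": "carry_out", "arguments": {
  "moves": [0, 0, 0, 0, 0, -0.01, 0.5, 0, 0, 0, 0, 0, -0.04, 0.5, 0, 0, 0, 0, 0, -0.08, 0.5, 0, 0, 0, 0, 0, -0.12, 0.5, 0, 0, 0, 0, 0, -0.16, 0.5, 0, 0, 0, 0, 0, -0.185, 0.5, 0, 0, 0, 0, 0, -0.2, 0.5, 0, 0, 0, 0, 0, -0.2, 0.5]
}}

```text
clock: 13.35
ee_pos: [604.1, -340.5, 280.7]
tool_rot: [180.0, -0.1, 4.9]
ft_force: [0.5, -0.2, -3.5]
gripper_width: 49.7
grip_force: 32.8
```

Emit:
{"name": "carry_out", "arguments": {
  "moves": [0, 0, 0, 0.003, -0.02, 0, 0.5, 0, 0, 0, 0.01, -0.07, 0, 0.5, 0, 0, 0, 0.017, -0.13, 0, 0.5, 0, 0, 0, 0.026, -0.19, 0, 0.5, 0, 0, 0, 0.034, -0.25, 0, 0.5, 0, 0, 0.005, 0.042, -0.31, 0, 0.5, 0, 0, 0.005, 0.049, -0.365, 0, 0.5, 0, 0, 0.005, 0.0535, -0.4015, 0, 0.5]
}}

```text
clock: 14.35
ee_pos: [621.1, 69.7, 278.6]
tool_rot: [-179.9, 0.1, 4.9]
ft_force: [0.6, -0.4, -3.2]
gripper_width: 49.2
grip_force: 32.7
```

Emit:
{"name": "carry_out", "arguments": {
  "moves": [0, 0, 0, 0, 0, 0.01, 0.5, 0, 0, 0, 0, 0, 0.025, 0.5, 0, 0, 0, 0, 0, 0.04, 0.5, 0, 0, 0, 0, 0, 0.05, 0.5, 0, 0, 0, 0, 0, 0.06, 0.5, 0, 0, 0, 0, 0, 0.068, 0.5, 0, 0, 0, 0, 0, 0.072, 0.5, 0, 0, 0, 0, 0, 0.072, 0.5]
}}

```text
clock: 15.35
ee_pos: [622.8, 64.2, 207.8]
tool_rot: [-180.0, 0.0, 4.6]
ft_force: [-0.4, -0.1, -3.1]
gripper_width: 49.9
grip_force: 32.7
```

```bash
cat >> h.py <<'E'
th=np.radians(94.7);EX=np.array([np.cos(th),np.sin(th)]);EY=np.array([-EX[1],EX[0]]);PV=np.array([555.3,148.4])
def saw(p): p=np.asarray(p,float);return np.array([(p[:2]-PV)@EX,(p[:2]-PV)@EY,p[2]-120]).round(1)
E
python3 - <<'E'
from h import *
s=monitor.observe();print(s['ee_pos'],s['tool_rot'],s['ft_force'],saw(s['ee_pos']))
c=eyes.camera('top');
E
```

```text
[622.83850441  64.23654116 207.81153466] [-1.79994153e+02  9.03582426e-03  4.63518294e+00] [-0.37169212 -0.14495443 -3.06142162] [-89.4 -60.4  87.8]
```

Emit:
{"name": "carry_out", "arguments": {
  "moves": [0, 0, 0, 0, 0, 0.002, 0.5, 0, 0, 0, 0, 0, 0.004, 0.5, 0, 0, 0, 0, 0, 0.006, 0.5, 0, 0, 0, 0, 0, 0.0065, 0.5, 0, 0, 0, -0.002, 0, 0.0065, 0.5, 0, 0, 0, -0.003, 0, 0.0065, 0.5, 0, 0, 0, -0.004, 0, 0.0065, 0.5, 0, 0, 0, -0.004, 0, 0.0065, 0.5]
}}

```text
clock: 16.4
ee_pos: [619.0, 64.0, 201.6]
tool_rot: [-180.0, -0.0, 4.6]
ft_force: [2.2, 0.9, -2.0]
gripper_width: 49.6
grip_force: 32.7
```

Emit:
{"name": "carry_out", "arguments": {
  "moves": [0, 0, 0, -0.0005, 0, 0, 0.5, 0, 0, 0, -0.001, 0, 0, 0.5, 0, 0, 0, -0.0015, 0, 0, 0.5, 0, 0, 0, -0.002, 0, 0, 0.5, 0, 0, 0, -0.002, 0, 0, 0.5, 0, 0, 0, -0.002, 0, 0, 0.5, 0, 0, 0, -0.002, 0, 0, 0.5, 0, 0, 0, -0.002, 0, 0, 0.5]
}}

```text
clock: 17.4
ee_pos: [618.5, 63.9, 202.0]
tool_rot: [-180.0, -0.2, 4.6]
ft_force: [10.4, 2.0, -5.4]
gripper_width: 49.7
grip_force: 32.3
```

It's against the stop at 10 N. I'll seat it, release with a small opening, and rise.

Emit:
{"name": "carry_out", "arguments": {
  "moves": [0, 0, 0, 0, 0, 0.001, 0.5, 0, 0, 0, 0, 0, 0.002, 0.5, 0, 0, 0, 0.0008, 0, 0.002, 0.5, 0, 0, 0, 0.0008, 0, 0.002, 0.66, 0, 0, 0, 0.0008, 0, 0.002, 0.66, 0, 0, 0, 0.0008, 0, 0.002, 0.66, 0, 0, 0, 0.0008, 0, 0.002, 0.66, 0, 0, 0, 0.0008, 0, 0.002, 0.66]
}}

```text
clock: 18.4
ee_pos: [617.6, 63.8, 199.4]
tool_rot: [-180.0, 0.0, 4.6]
ft_force: [-0.1, -0.3, 0.6]
gripper_width: 56.3
grip_force: 0.0
```

Emit:
{"name": "carry_out", "arguments": {
  "moves": [0, 0, 0, 0, 0, -0.01, 0.66, 0, 0, 0, 0, 0, -0.03, 0.66, 0, 0, 0, 0, 0, -0.06, 0.66, 0, 0, 0, 0, 0, -0.1, 0.5, 0, 0, 0, 0, 0.02, -0.13, 0.2, 0, 0, 0, 0, 0.04, -0.15, 0, 0, 0, 0, 0, 0.055, -0.16, 0, 0, 0, 0, 0, 0.06, -0.16, 0]
}}

```text
clock: 19.4
ee_pos: [622.7, 2.9, 360.0]
tool_rot: [180.0, -0.1, 4.5]
ft_force: [-0.7, -0.0, -0.4]
gripper_width: 0.0
grip_force: 0.0
```

```bash
cat > bar.py <<'E'
from h import *
import pickle,sys
s=monitor.observe();print(s['clock'],s['ee_pos'],s['tool_rot'],s['ft_force'].round(1),saw(s['ee_pos']),s['gripper_width'],s['q'].round(1))
for nm in sys.argv[1:]:
    c=cam(nm);P=cloud(c);img=c['pixels'].astype(int)
    X=P[...,:2]-PV;sx=X@EX;sy=X@EY
    m=((img[...,0]-img[...,2]>12)&(P[...,2]>150)&(P[...,2]<168)&(sx>-160)&(sx<-30)&(sy>-180)&(sy<30)).astype(np.uint8)
    m=cv2.morphologyEx(m,cv2.MORPH_OPEN,np.ones((3,3)))
    n,l,st,ce=cv2.connectedComponentsWithStats(m)
    if n>1:
        i=1+st[1:,4].argmax();ct=max(cv2.findContours((l==i).astype(np.uint8),0,2)[0],key=len).reshape(-1,2)
        Q=np.array([saw(p) for p in plane(c,ct,160)])[:,:2]
        r=cv2.minAreaRect(Q.astype(np.float32));print(nm,st[i],'bar in saw frame',r,'z',np.median(P[l==i][:,2]),'box',cv2.boxPoints(r).round(1).tolist())
    pickle.dump(c,open('b_%s.pkl'%nm,'wb'))
E
python3 bar.py wrist top
```

```text
19.4 [622.73907713   2.87570627 360.00498246] [ 1.79986986e+02 -6.28045382e-02  4.54343640e+00] [-0.7 -0.  -0.4] [-150.6  -55.3  240. ] 0.01768158910345374 [ 15.4  23.  -26.9  72.1  10.2  87.2 -95.6]
wrist [ 216  112   69  153 7511] bar in saw frame ((-89.0695571899414, -51.835968017578125), (164.67320251464844, 72.61968994140625), 80.45051574707031) z 160.8863748052308 box [[-138.5, -127.0], [-66.9000015258789, -139.10000610351562], [-39.599998474121094, 23.299999237060547], [-111.19999694824219, 35.400001525878906]]
```

```bash
sed -i "s/>12)&(P/>22)\&(img[...,1]-img[...,2]>18)\&(P/" bar.py; python3 bar.py wrist
```

```text
19.5 [622.33882927   3.62651387 358.46007444] [-1.79984856e+02  7.70734057e-02  4.59532587e+00] [ 0.2 -0.  -0.5] [-149.8  -55.   238.5] -0.20195493695741581 [ 15.4  23.  -26.9  72.2  10.2  87.2 -95.6]
wrist [ 233  188   52   69 1964] bar in saw frame ((-89.9000015258789, -19.599998474121094), (76.60000610351562, 51.0), 90.0) z 160.92086756228122 box [[-115.4000015258789, -57.900001525878906], [-64.4000015258789, -57.900001525878906], [-64.4000015258789, 18.700000762939453], [-115.4000015258789, 18.700000762939453]]
```

The bar is square and against the stop (end at 18.7), 24 mm short of the fence. Now I'll tilt the closed fingers 45° for the diagonal push.

Emit:
{"name": "carry_out", "arguments": {
  "moves": [0.06, 0, 0, -0.001, 0.006, 0.005, 0, 0.16, 0, 0, -0.002, 0.012, 0.015, 0, 0.27, 0, 0, -0.004, 0.018, 0.025, 0, 0.38, 0, 0, -0.006, 0.024, 0.035, 0, 0.49, 0, 0, -0.008, 0.03, 0.045, 0, 0.6, 0, 0, -0.01, 0.036, 0.055, 0, 0.7, 0, 0, -0.01, 0.038, 0.06, 0, 0.785, 0, 0, -0.01, 0.038, 0.06, 0]
}}

```text
clock: 20.55
ee_pos: [615.2, -34.3, 297.9]
tool_rot: [-134.8, 0.1, 4.6]
ft_force: [0.0, -0.9, -0.3]
gripper_width: -0.4
grip_force: 0.0
```

```bash
cat > tip.py <<'E'
from h import *
s=monitor.observe();T=rot(s['tool_rot']);tip=s['ee_pos']+73*T[:,2]
print(s['clock'],'tcp',s['ee_pos'].round(1),s['tool_rot'].round(1),'tip saw',saw(tip),'F',s['ft_force'].round(1),'|F|',np.linalg.norm(s['ft_force']).round(1),'Fsaw',(s['ft_force'][:2]@np.c_[EX,EY]).round(1),'q',s['q'].round(0))
print('tool axes in saw', (np.vstack([EX@T[:2],EY@T[:2],T[2]])).round(3).tolist())
E
python3 tip.py
```

```text
20.55 tcp [615.2 -34.3 297.9] [-1.348e+02  1.000e-01  4.600e+00] tip saw [-135.2  -44.6  126.5] F [ 0.  -0.9 -0.3] |F| 0.9 Fsaw [-0.9  0. ] q [ 39.  35. -34.  76. -25.  87. -72.]
tool axes in saw [[-0.001, -0.704, 0.71], [-1.0, 0.003, 0.001], [-0.003, -0.71, -0.704]]
```

Emit:
{"name": "carry_out", "arguments": {
  "moves": [0, 0, 0, 0, 0.005, 0.005, 0, 0, 0, 0, 0, 0.012, 0.014, 0, 0, 0, 0, 0, 0.022, 0.025, 0, 0, 0, 0, 0, 0.032, 0.037, 0, 0, 0, 0, 0, 0.04, 0.046, 0, 0, 0, 0, 0, 0.045, 0.051, 0, 0, 0, 0, 0, 0.047, 0.0535, 0, 0, 0, 0, 0, 0.047, 0.0535, 0]
}}

```text
clock: 21.55
ee_pos: [615.3, -30.2, 228.5]
tool_rot: [-135.0, -0.0, 4.6]
ft_force: [-0.6, -1.1, 0.8]
gripper_width: 0.2
grip_force: 0.0
```

Emit:
{"name": "carry_out", "arguments": {
  "moves": [0, 0, 0, 0, 0, 0.003, 0, 0, 0, 0, 0, 0, 0.007, 0, 0, 0, 0, 0, 0, 0.011, 0, 0, 0, 0, 0, 0, 0.014, 0, 0, 0, 0, 0, 0, 0.016, 0, 0, 0, 0, 0, 0, 0.017, 0, 0, 0, 0, 0, 0, 0.018, 0, 0, 0, 0, 0, 0, 0.018, 0]
}}

```text
clock: 22.55
ee_pos: [614.2, -17.5, 215.6]
tool_rot: [-135.0, -0.0, 4.6]
ft_force: [-0.4, -0.1, 0.6]
gripper_width: 0.0
grip_force: 0.0
```

```bash
python3 tip.py
```

```text
22.55 tcp [614.2 -17.5 215.6] [-135.    -0.     4.6] tip saw [-118.5  -45.2   44. ] F [-0.4 -0.1  0.6] |F| 0.8 Fsaw [-0.   0.4] q [ 38.  38. -33.  82. -24.  78. -68.]
tool axes in saw [[-0.001, -0.707, 0.707], [-1.0, 0.001, -0.001], [0.0, -0.707, -0.707]]
```

Emit:
{"name": "carry_out", "arguments": {
  "moves": [0, 0, 0, 0, 0, 0.003, 0, 0, 0, 0, 0, 0, 0.0055, 0, 0, 0, 0, 0, -0.001, 0.0065, 0, 0, 0, 0, 0, -0.003, 0.0085, 0, 0, 0, 0, 0, -0.005, 0.0105, 0, 0, 0, 0, 0, -0.007, 0.0125, 0, 0, 0, 0, 0, -0.009, 0.0145, 0, 0, 0, 0, 0, -0.01, 0.0155, 0]
}}

```text
clock: 23.55
ee_pos: [612.7, 0.8, 211.8]
tool_rot: [-135.0, -0.0, 4.6]
ft_force: [-0.1, -1.5, 0.4]
gripper_width: 0.1
grip_force: 0.6
```

```bash
python3 tip.py; python3 bar.py top | tail -1
```

```text
23.55 tcp [612.7   0.8 211.8] [-135.    -0.     4.6] tip saw [-100.2  -45.2   40.2] F [-0.1 -1.5  0.4] |F| 1.6 Fsaw [-1.5  0.2] q [ 38.  38. -34.  83. -24.  76. -69.]
tool axes in saw [[-0.001, -0.707, 0.707], [-1.0, 0.001, -0.001], [0.0, -0.707, -0.707]]
23.55 [612.73350348   0.80980631 211.79581225] [-1.35016073e+02 -5.74201218e-03  4.64876773e+00] [-0.1 -1.5  0.4] [-151.8  -45.1   91.8] 0.10968505076652135 [ 37.5  38.  -33.6  83.1 -24.5  76.3 -68.9]
```

Emit:
{"name": "carry_out", "arguments": {
  "moves": [0, 0, 0, 0, -0.001, 0.001, 0, 0, 0, 0, 0, -0.002, 0.002, 0, 0, 0, 0, 0, -0.003, 0.003, 0, 0, 0, 0, 0, -0.004, 0.004, 0, 0, 0, 0, 0, -0.005, 0.005, 0, 0, 0, 0, 0, -0.006, 0.006, 0, 0, 0, 0, 0, -0.007, 0.007, 0, 0, 0, 0, 0, -0.007, 0.007, 0]
}}

```text
clock: 24.6
ee_pos: [612.1, 10.4, 211.8]
tool_rot: [-135.0, -0.0, 4.6]
ft_force: [1.1, -1.7, 0.6]
gripper_width: -0.4
grip_force: 0.8
```

```bash
python3 tip.py|head -1
```

```text
24.6 tcp [612.1  10.4 211.8] [-135.    -0.     4.6] tip saw [-90.6 -45.4  40.2] F [ 1.1 -1.7  0.6] |F| 2.1 Fsaw [-1.7 -1. ] q [ 37.  38. -34.  84. -25.  76. -69.]
```

Emit:
{"name": "carry_out", "arguments": {
  "moves": [0, 0, 0, 0, -0.0005, 0.0005, 0, 0, 0, 0, 0, -0.001, 0.001, 0, 0, 0, 0, 0, -0.0015, 0.0015, 0, 0, 0, 0, 0, -0.002, 0.002, 0, 0, 0, 0, 0, -0.0025, 0.0025, 0, 0, 0, 0, 0, -0.003, 0.003, 0, 0, 0, 0, 0, -0.003, 0.003, 0, 0, 0, 0, 0, -0.003, 0.003, 0]
}}

```text
clock: 25.6
ee_pos: [612.4, 12.5, 211.8]
tool_rot: [-135.2, -0.1, 4.5]
ft_force: [3.1, -8.5, 2.8]
gripper_width: -0.5
grip_force: 4.1
```

```bash
python3 tip.py|head -1; python3 - <<'E'
from h import *
c=cam('wrist');save('w6.png',c['pixels'],1.25)
E
```

```text
25.6 tcp [612.4  12.5 211.8] [-1.352e+02 -1.000e-01  4.500e+00] tip saw [-88.6 -46.1  40.1] F [ 3.1 -8.5  2.8] |F| 9.4 Fsaw [-8.7 -2.4] q [ 37.  38. -34.  84. -25.  75. -69.]
```

View pics/w6.png

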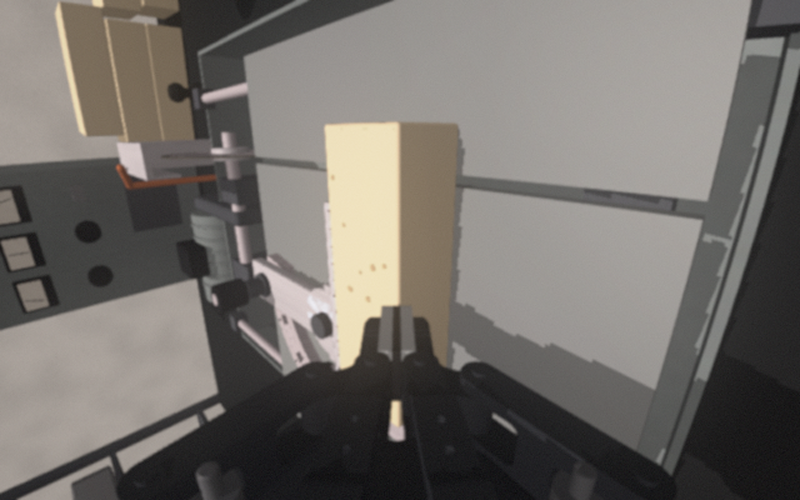

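The bar lies flush against the fence with the fingertips on its near top edge at about (400,310). I'll bring the push up to 20 N, mostly adding downward.

Emit:
{"name": "carry_out", "arguments": {
  "moves": [0, 0, 0, 0, 0.0002, 0.0004, 0, 0, 0, 0, 0, 0.0004, 0.0008, 0, 0, 0, 0, 0, 0.0006, 0.0012, 0, 0, 0, 0, 0, 0.0007, 0.0016, 0, 0, 0, 0, 0, 0.0007, 0.002, 0, 0, 0, 0, 0, 0.0007, 0.0022, 0, 0, 0, 0, 0, 0.0007, 0.0022, 0, 0, 0, 0, 0, 0.0007, 0.0022, 0]
}}

```text
clock: 26.65
ee_pos: [613.0, 13.0, 211.5]
tool_rot: [-135.2, -0.2, 4.4]
ft_force: [0.5, -13.6, 13.6]
gripper_width: -0.5
grip_force: 9.2
```

```bash
python3 tip.py|head -1
```

```text
26.65 tcp [613.   13.  211.5] [-135.2   -0.2    4.4] tip saw [-88.2 -46.8  39.7] F [  0.5 -13.6  13.6] |F| 19.2 Fsaw [-13.6   0.6] q [ 37.  38. -34.  84. -25.  75. -69.]
```

Emit:
{"name": "carry_out", "arguments": {
  "moves": [0, 0, 0, 0, 0, 0, 0, 0, 0, 0, 0, 0, 0, 0, 0, 0, 0, 0, 0, 0, 0, 0, 0, 0, 0, 0, 0, 0, 0, 0, 0, 0, 0, 0, 0, 0, 0, 0, 0, 0, 0, 0, 0, 0, 0, 0, 0, 0, 0, 0, 0, 0, 0, 0, 0, 0]
}}

```text
clock: 27.65
ee_pos: [613.0, 13.0, 211.5]
tool_rot: [-135.2, -0.2, 4.4]
ft_force: [-0.1, -12.5, 12.5]
gripper_width: 0.1
grip_force: 9.2
```

```bash
python3 tip.py|head -1; python3 - <<'E'
from h import *
for nm in('wrist','side','top'):
    c=cam(nm);P=cloud(c);img=c['pixels'].astype(int);X=P[...,:2]-PV;sx=X@EX;sy=X@EY
    m=(img[...,0]-img[...,2]>22)&(img[...,1]-img[...,2]>14)&(P[...,2]>155)&(P[...,2]<167)&(sx>-120)&(sx<-20)&(sy>-170)&(sy<60)
    if m.sum()>20:
        print(nm,m.sum(),'x',np.percentile(sx[m],[1,99]).round(1),'y',np.percentile(sy[m],[.5,99.5]).round(1))
        ends=(pix(c,[[*(PV+EX*-60+EY*y),160] for y in(-131.5,18.5)])).round(1);print(ends.tolist())
        if nm!='wrist':
            u0,v0=[int(t) for t in ends[1]];save('e_%s.png'%nm,c['pixels'][v0-30:v0+30,u0-45:u0+45],8)
        # far end edge along fine ray plane
        uu=np.argwhere(m)[:,::-1];W=np.array([saw(p) for p in plane(c,uu,160)]);k=(W[:,0]>-80)&(W[:,0]<-50);
        if k.any(): print('plane y range',np.percentile(W[k][:,1],[.5,99.5]))
E
```

```text
27.65 tcp [613.   13.  211.5] [-135.2   -0.2    4.4] tip saw [-88.2 -46.8  39.7] F [ -0.1 -12.5  12.5] |F| 17.7 Fsaw [-12.5   1.1] q [ 37.  38. -34.  84. -25.  75. -69.]
wrist 10256 x [-89.9 -40.7] y [-131.8   12.2]
[[280.7, 100.4], [289.5, 321.4]]
plane y range [-131.8      -9.7745]
side 726 x [-87.7 -38. ] y [-131.8   17.2]
[[212.9, 194.6], [244.8, 224.1]]
plane y range [-132.1655   17.    ]
top 58 x [-92.4 -39.9] y [-132.7   18.3]
[[239.5, 108.9], [241.4, 159.6]]
plane y range [-66.84   17.896]
```

The free end reads −131.8 against −131.5 ideal, so there may be a gap of a few tenths at the stop. I'll ease off, bias towards the stop, then press again.

Emit:
{"name": "carry_out", "arguments": {
  "moves": [0, 0, 0, 0, 0, -0.001, 0, 0, 0, 0, 0, 0, -0.0018, 0, 0, 0, 0, -0.0007, 0, -0.0018, 0, 0, 0, 0, -0.0015, 0, -0.0018, 0, 0, 0, 0, -0.0022, 0, -0.0018, 0, 0, 0, 0, -0.003, 0, -0.0018, 0, 0, 0, 0, -0.003, 0, -0.0018, 0, 0, 0, 0, -0.003, 0, -0.0018, 0]
}}

```text
clock: 28.8
ee_pos: [610.2, 12.9, 212.1]
tool_rot: [-135.1, -0.2, 4.5]
ft_force: [5.3, -6.3, 5.3]
gripper_width: -0.0
grip_force: 4.1
```

```bash
python3 tip.py|head -1
```

```text
28.8 tcp [610.2  12.9 212.1] [-135.1   -0.2    4.5] tip saw [-88.  -44.   40.4] F [ 5.3 -6.3  5.3] |F| 9.7 Fsaw [-6.7 -4.7] q [ 37.  37. -34.  84. -25.  75. -69.]
```

Emit:
{"name": "carry_out", "arguments": {
  "moves": [0, 0, 0, 0, 0, 0.0003, 0, 0, 0, 0, 0, 0, 0.0006, 0, 0, 0, 0, 0, 0, 0.0009, 0, 0, 0, 0, 0, 0, 0.0012, 0, 0, 0, 0, 0, 0, 0.0015, 0, 0, 0, 0, 0, 0, 0.0018, 0, 0, 0, 0, 0, 0, 0.002, 0, 0, 0, 0, 0, 0, 0.002, 0]
}}

```text
clock: 29.8
ee_pos: [610.3, 13.1, 211.7]
tool_rot: [-135.1, -0.2, 4.4]
ft_force: [1.9, -12.1, 13.0]
gripper_width: -0.3
grip_force: 9.3
```

```bash
python3 tip.py|head -1; python3 - <<'E'
from h import *
for nm in('wrist','side'):
    c=cam(nm);P=cloud(c);img=c['pixels'].astype(int);X=P[...,:2]-PV;sx=X@EX;sy=X@EY
    m=(img[...,0]-img[...,2]>22)&(img[...,1]-img[...,2]>14)&(P[...,2]>155)&(P[...,2]<167)&(sx>-120)&(sx<-20)&(sy>-170)&(sy<60)
    print(nm,m.sum(),'x',np.percentile(sx[m],[1,99]).round(1),'y',np.percentile(sy[m],[.5,99.5]).round(1))
E
python3 tip.py|head -1
```

```text
29.8 tcp [610.3  13.1 211.7] [-135.1   -0.2    4.4] tip saw [-87.8 -44.2  40. ] F [  1.9 -12.1  13. ] |F| 17.9 Fsaw [-12.2  -0.9] q [ 37.  37. -34.  84. -25.  75. -69.]
wrist 10580 x [-89.9 -40.6] y [-131.8   11.9]
side 724 x [-88.  -37.8] y [-132.1   17.8]
29.9 tcp [610.3  13.1 211.7] [-135.1   -0.3    4.4] tip saw [-87.9 -44.3  40. ] F [  2.5 -12.7  13.6] |F| 18.8 Fsaw [-12.9  -1.4] q [ 37.  37. -34.  84. -25.  75. -69.]
```

The bar's end didn't move, so it was already against the stop. I'll trim the push to 20 N and hold.

Emit:
{"name": "carry_out", "arguments": {
  "moves": [0, 0, 0, -0.0003, 0, 0.0002, 0, 0, 0, 0, -0.0003, 0, 0.0003, 0, 0, 0, 0, -0.0003, 0, 0.0003, 0, 0, 0, 0, -0.0003, 0, 0.0003, 0, 0, 0, 0, -0.0003, 0, 0.0003, 0, 0, 0, 0, -0.0003, 0, 0.0003, 0, 0, 0, 0, -0.0003, 0, 0.0003, 0, 0, 0, 0, -0.0003, 0, 0.0003, 0]
}}

```text
clock: 30.9
ee_pos: [610.3, 13.1, 211.7]
tool_rot: [-135.1, -0.3, 4.4]
ft_force: [2.0, -12.4, 14.8]
gripper_width: 0.2
grip_force: 9.7
```

```bash
python3 tip.py|head -1; python3 -c "
from h import *
print(bot.close_job())"
```

```text
30.9 tcp [610.3  13.1 211.7] [-135.1   -0.3    4.4] tip saw [-87.9 -44.2  40. ] F [  2.  -12.4  14.8] |F| 19.4 Fsaw [-12.5  -0.9] q [ 37.  37. -34.  84. -25.  75. -69.]
the job is handed in; nothing more can be done
None
```

The job is handed in at 30.9 s: the fence is square with the plunger home, and the long bar lies against the fence and stop (to within a few tenths of a mm), still held by a diagonal push of about 19.4 N; the offcut and jar were not touched.

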